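# Repack the enamel lids in reverse order

### The job

The pine crate is about to be turned round to face the shop window, so move the three enamel music box lids from the mahogany stand into its three bays in reverse order: the lid now nearest the robot goes in the crate's farthest bay, the middle lid in the middle bay, and the farthest lid in the nearest bay. Lay each lid flat in its bay, knob up, setting it down rather than dropping it, and leave the brass lighthouse alone.

Things in the scene. Friction and masses are not known exactly. Their poses are not given: they have to be found in the camera images.
- lid_round_center (a point): Round lid, 54 mm in diameter. Flat cream enamel body with gold trim, 13 mm thick, with an upright round brass knob, 18 mm in diameter (its foot 22 mm), in its middle, whose top is 46 mm above the underside; 0.12 kg. This point is on the knob's axis, 23 mm above the underside, 23 mm below the knob's top; z axis up through the knob. Can be lifted by the knob. Any yaw at the start; it fits a bay at any yaw.
- lid_square_center (a point): Square lid, 48 x 48 mm. Flat cream enamel body with gold trim, 13 mm thick, with an upright round brass knob, 18 mm in diameter (its foot 22 mm), in its middle, whose top is 46 mm above the underside; 0.12 kg. This point is on the knob's axis, 23 mm above the underside, 23 mm below the knob's top; z axis up through the knob. Can be lifted by the knob. Any yaw at the start; it fits a bay at any yaw.
- lid_oval_center (a point): Long oval lid, 58 x 36 mm. Flat cream enamel body with gold trim, 13 mm thick, with an upright round brass knob, 18 mm in diameter (its foot 22 mm), in its middle, whose top is 46 mm above the underside; 0.12 kg. This point is on the knob's axis, 23 mm above the underside, 23 mm below the knob's top; z axis up through the knob. Can be lifted by the knob. Any yaw at the start; it fits a bay at any yaw.
- cradle_round: Fixed mahogany cradle, a shallow open tray 80 x 84 x 18 mm (x, y, z) with 3 mm walls, in which the round lid lies at the start (lids and their cradles change places along the row). Origin at the centre of its underside, 10 mm above the counter; the floor the lid lies on is 6 mm above the origin. The three cradles stand in one straight row at 82 mm pitch on a mahogany plinth; x axis along the row, away from the robot.
- cradle_square: Fixed mahogany cradle, a shallow open tray 80 x 84 x 18 mm (x, y, z) with 3 mm walls, in which the square lid lies at the start (lids and their cradles change places along the row). Origin at the centre of its underside, 10 mm above the counter; the floor the lid lies on is 6 mm above the origin. The three cradles stand in one straight row at 82 mm pitch on a mahogany plinth; x axis along the row, away from the robot.
- cradle_oval: Fixed mahogany cradle, a shallow open tray 80 x 84 x 18 mm (x, y, z) with 3 mm walls, in which the oval lid lies at the start (lids and their cradles change places along the row). Origin at the centre of its underside, 10 mm above the counter; the floor the lid lies on is 6 mm above the origin. The three cradles stand in one straight row at 82 mm pitch on a mahogany plinth; x axis along the row, away from the robot.
- pad_near: Fixed grey felt pad 72 x 76 x 4 mm (x, y, z), the floor of the nearest (to the robot) bay of the low three-bay pine crate. Origin at the centre of its underside, 8 mm above the counter; its top is 4 mm higher. Bay 76 x 80 mm inside; walls and dividers reach 16 mm above the pad's origin (corner posts 19 mm). x axis along the row of bays, away from the robot; pitch 82 mm.
- pad_mid: Fixed grey felt pad 72 x 76 x 4 mm (x, y, z), the floor of the middle bay of the low three-bay pine crate. Origin at the centre of its underside, 8 mm above the counter; its top is 4 mm higher. Bay 76 x 80 mm inside; walls and dividers reach 16 mm above the pad's origin (corner posts 19 mm). x axis along the row of bays, away from the robot; pitch 82 mm.
- pad_far: Fixed grey felt pad 72 x 76 x 4 mm (x, y, z), the floor of the farthest (from the robot) bay of the low three-bay pine crate. Origin at the centre of its underside, 8 mm above the counter; its top is 4 mm higher. Bay 76 x 80 mm inside; walls and dividers reach 16 mm above the pad's origin (corner posts 19 mm). x axis along the row of bays, away from the robot; pitch 82 mm.
- lighthouse: Loose brass lighthouse figurine, 129 mm tall, 60 mm wide at the foot; origin at the centre of its underside. A bystander, beyond the two rows; to be left alone. (A low white seashell box, 36 mm high, stands between the two rows, nearer the robot.)
Mind the look-alikes: they are no part of the job. Leave any red or turquoise look-alike of the part that bears lid_square_center alone.

How it is judged (in metres and radians):
At the end, for the whole second after the job is handed in: Each lid lies at rest, flat (within 0.12 rad) and knob up, on the felt in the crate (centre within 4 mm of its seated height) and within 25 mm of the centre of the bay that reverses the order of the stand: the nearest lid in the farthest bay, the middle in the middle, the farthest in the nearest (((x of cradle_round in the frame of cradle_square below 0 m and x of cradle_square in the frame of cradle_oval below 0 m and horizontal distance between lid_round_center and pad_far below 0.025 m and horizontal distance between lid_square_center and pad_mid below 0.025 m and horizontal distance between lid_oval_center and pad_near below 0.025 m) or (x of cradle_round in the frame of cradle_oval below 0 m and x of cradle_oval in the frame of cradle_square below 0 m and horizontal distance between lid_round_center and pad_far below 0.025 m and horizontal distance between lid_oval_center and pad_mid below 0.025 m and horizontal distance between lid_square_center and pad_near below 0.025 m) or (x of cradle_square in the frame of cradle_round below 0 m and x of cradle_round in the frame of cradle_oval below 0 m and horizontal distance between lid_square_center and pad_far below 0.025 m and horizontal distance between lid_round_center and pad_mid below 0.025 m and horizontal distance between lid_oval_center and pad_near below 0.025 m) or (x of cradle_square in the frame of cradle_oval below 0 m and x of cradle_oval in the frame of cradle_round below 0 m and horizontal distance between lid_square_center and pad_far below 0.025 m and horizontal distance between lid_oval_center and pad_mid below 0.025 m and horizontal distance between lid_round_center and pad_near below 0.025 m) or (x of cradle_oval in the frame of cradle_round below 0 m and x of cradle_round in the frame of cradle_square below 0 m and horizontal distance between lid_oval_center and pad_far below 0.025 m and horizontal distance between lid_round_center and pad_mid below 0.025 m and horizontal distance between lid_square_center and pad_near below 0.025 m) or (x of cradle_oval in the frame of cradle_square below 0 m and x of cradle_square in the frame of cradle_round below 0 m and horizontal distance between lid_oval_center and pad_far below 0.025 m and horizontal distance between lid_square_center and pad_mid below 0.025 m and horizontal distance between lid_round_center and pad_near below 0.025 m)) and height (world z) of lid_round_center between 0.031 and 0.039 m and angle between each of lid_round_center, lid_square_center, lid_oval_center's own z axis and vertical below 0.12 rad and linear speed of each of lid_round, lid_square, lid_oval below 0.02 m/s and height (world z) of lid_square_center between 0.031 and 0.039 m and height (world z) of lid_oval_center between 0.031 and 0.039 m); the robot touches nothing.
It fails at once if the lighthouse is knocked over or moved more than 20 mm (distance of lighthouse from where it was at the start of the episode above 0.02 m or angle between lighthouse's own z axis and vertical above 0.3 rad).
It fails at once if a lid is dropped (falls free at more than 0.7 m/s, a drop of some 25 mm) ((contact force between the fingers and lid_round below 0.01 N and linear speed of lid_round above 0.7 m/s) or (contact force between the fingers and lid_square below 0.01 N and linear speed of lid_square above 0.7 m/s) or (contact force between the fingers and lid_oval below 0.01 N and linear speed of lid_oval above 0.7 m/s)).
It also fails if it takes over 96 s, if anything falls off the work surface, if the arm or the gripper's body presses on something with over 40 N, if the wrist force passes 120 N, or if a joint passes its speed limit or range.

### The arm

A 6-joint arm with a two-finger parallel gripper is mounted at the origin on the work surface. World frame = base frame: x ahead of the robot, y to its left, z up, the work surface at z = 0. Lengths are in m, angles in degrees, forces in N, time in s.
With the tool pointing down it reaches from about 0.275 to 0.825 m from the base axis. Payload 4.9 kg.
Tool frame: the origin (TCP) lies between the finger pads; the fingertips stand 8 mm ahead of it and the grasp point (between the pads) lies 11 mm behind it; z points along the fingers, y is the line along which they close (so a half turn about z gives the same grasp; the last joint's range is limited). The gripper opens to 85 mm and grips with 20 to 120 N. Pads are 22 mm wide; open, the fingers measure 114 mm over their backs; the gripper's body (76 mm by 85 mm) begins 54 mm behind the grasp point. The pads swing forward as they close: fully open they stand 13 mm farther back than shut.
Start: joints at [-72.032, 18.69, -11.035, 60.275, 0, 82.311], TCP at [0.238, -0.496, 0.239] pointing down, gripper open.
Joint ranges: [-152.03, 152.03], [-55.5, 102.48], [-74.3, 77.21], [-110.64, 120.58], [-84.22, 78.4], [-180, 180]. Speed limits (degrees/s): [147.25, 147.25, 180, 180, 180, 180].

### API

Orientations are given as [roll, pitch, yaw] about the fixed x, y, z axes, in that order (R = Rz(yaw) Ry(pitch) Rx(roll)).
In Python, from plant import manip gives the robot as it stands.
- The arm moves only by the shell command python3 -m jog 'ROWS' [FORCE]. ROWS is a JSON object of lists of equal length, an entry for each row: "delta_pos": the shift along the tool's x, y, z normalised to -1 to 1, where 1 is 25 mm, a list of three; "delta_rot": the turn, a rotation vector about the tool's x, y, z normalised to -1 to 1, where 1 is 0.12 rad, a list of three; "claw": the closure, from -1 (fully open) to 1 (shut). A call has 1 to 5 rows; each row shifts and turns the commanded pose from where the row before left it, along the tool's axes as they then stand; what a row does not reach is not made up. A row lasts 1/12 s, in which the tool goes at most 41.7 mm and 7.16 degrees, less where a joint would pass 70% of its speed; a pose out of reach is approached as far as the arm can. A call with a number of a shift or a turn outside -1 to 1 is refused whole. A call with a gripper value outside its range is refused whole. The fingers move at their own pace and stop on an object; FORCE is the grip in N (left out, the last holds). Time passes only in rows, so rows that do not move let the fingers close. It gives the time, the measured TCP pose, the force, the opening and the grip force at its end, in the units of the state.
- manip.get_state(): the state, without advancing time (a new reading comes with each control period).
- manip.read_camera(name): name is "scene" or "top" or "wrist"; returns (picture, depth): 480x640x3 uint8, red, green, blue; 480x640 float32, m along the optical axis (not along the pixel's ray), 0 where there is no reading.
- manip.camera_info(name): a dict with "fovy" (degrees; the focal length in pixels is half the picture's height over the tangent of half this angle, whatever the lens; pixels are square), "cx", "cy" (the principal point, pixels), "R" (3x3) and "t" (3): a world point X has camera coordinates R X + t. Camera axes: x right, y down, z forward; pixel columns grow to the right and rows downward; lengths in m; the calibration is good to about 2 mm. A picture is of the moment at which its call begins: read the wrist's pose just before it. camera_info takes no time and is no camera call; for the wrist camera it gives the pose at the moment of the call.
- manip.job_done(): hands the job in; it is judged then, once.
Trained networks look in the newest picture that a camera, given by its name, has taken for a name from the list of things; names that differ only in an ending like _2 or _b are one class to them, and where a whole thing is asked for, a point or a joint stands for the part that bears it (a point fixed in the world has none). Each returns a list of dicts, best first, with "confidence" (0 to 1); they miss things now and then, are a little off and sometimes report something else, mostly with a low value. They report only what shows in the picture. A call takes as long as a camera call. They do not tell look-alikes from the thing itself.
- manip.boxes_of(query, camera): "extent" ([centre column, centre row, width, height] in pixels, round what is visible of it).
The state is a dict: "time": time; "joint_pos": joint angles; "joint_velocities": joint speeds; "joint_torque": joint torques, N m; "ee_pos": TCP position; "orientation": TCP orientation; "ft_force": force on the tool from outside, world axes, zero at the start; "moment": the same for the moment, N m; "width": opening from 0.0 (shut) to 1.0 (fully open); "gripper_force": force on a finger pad.
Only numpy, scipy, OpenCV 4.12 (cv2) and the standard library are available. Lean on these libraries where they do the work, as an engineer would, in place of code of your own. Each camera call takes 0.05 s, during which the arm holds its last target. There are 200 camera calls.

## Working session

There is one attempt and no reset: what is moved stays moved. The work goes in short steps, Python scripts to look and compute and a shell command to move; the robot and the scene stay as the last step left them, time stands still between calls to the robot, and variables do not carry over. Pictures are saved under pics/ and viewed, at most 14 in all, crops included, and the job is handed in when it is done.

```bash
mkdir -p pics; cat > h.py <<'E'
import numpy as np, cv2
from plant import manip
def look(cam,name=None):
    info=manip.camera_info(cam); im,d=manip.read_camera(cam)
    if name: cv2.imwrite(f'pics/{name}.png',im[:,:,::-1])
    return info,im,d
def xyz(info,d):
    f=240/np.tan(np.radians(info['fovy'])/2); v,u=np.mgrid[0:480,0:640]
    c=np.stack([(u-info['cx'])/f*d,(v-info['cy'])/f*d,d],-1)
    P=(c-np.array(info['t']))@np.array(info['R']); P[d==0]=np.nan
    return P
E
python3 - <<'E'
from h import *
np.set_printoptions(precision=4,suppress=True)
for c in ['top','scene']:
    i,im,d=look(c,c+'0'); P=xyz(i,d); np.save(c+'P.npy',P)
    for q in ['lid_round_center','lid_square_center','lid_oval_center','pad_near','pad_mid','pad_far','lighthouse']:
        for b in manip.boxes_of(q,c)[:4]:
            u,v=int(b['extent'][0]),int(b['extent'][1])
            print(c,q,round(b['confidence'],2),np.round(b['extent']),P[v,u])
s=manip.get_state();print(s['time'],s['ee_pos'],s['orientation'],s['width'])
E
```

```text
top lid_round_center 0.8 [356. 203.  27.  26.] [ 0.6413 -0.1685  0.0604]
top lid_round_center 0.24 [374. 288.  34.  30.] [ 0.481  -0.1947  0.0598]
top lid_square_center 0.93 [443. 291.  36.  32.] [ 0.476  -0.3273  0.0414]
top lid_square_center 0.66 [389. 354.  30.  27.] [ 0.3648 -0.2195  0.0401]
top lid_square_center 0.62 [374. 288.  32.  33.] [ 0.4826 -0.1963  0.0617]
top lid_oval_center 0.68 [365. 245.  28.  29.] [ 0.5616 -0.1835  0.0617]
top pad_near 0.57 [178. 306.  46.  42.] [0.4599 0.1663 0.0113]
top pad_mid 0.71 [171. 262.  44.  44.] [0.5428 0.1808 0.012 ]
top pad_far 0.52 [364. 246.  50.  45.] [ 0.561  -0.1823  0.0432]
top lighthouse 0.78 [276. 138.  28.  42.] [ 0.7647 -0.0241  0.075 ]
top lighthouse 0.57 [374. 286.  55.  54.] [ 0.4847 -0.1951  0.0584]
scene lid_round_center 0.63 [275. 288.  27.  30.] [ 0.654  -0.1773  0.0342]
scene lid_square_center 0.95 [227. 243.  29.  26.] [ 0.4939 -0.2055  0.0397]
scene lid_square_center 0.68 [197. 221.  29.  32.] [ 0.3664 -0.2278  0.0185]
scene lid_square_center 0.65 [163. 268.  34.  28.] [ 0.4851 -0.3366  0.0238]
scene lid_oval_center 0.59 [250. 264.  27.  28.] [ 0.5748 -0.1929  0.0403]
scene pad_near 0.96 [371. 194.  31.  17.] [0.4512 0.1764 0.0104]
scene pad_mid 0.87 [400. 211.  40.  20.] [0.5486 0.1884 0.0127]
scene pad_far 0.66 [425. 225.  37.  23.] [0.6135 0.2045 0.0118]
scene pad_far 0.5 [227. 249.  54.  41.] [ 0.5016 -0.2098  0.0289]
scene lighthouse 0.85 [384. 292.  35.  68.] [ 0.7808 -0.034   0.0633]
0.8 [ 0.2381 -0.4958  0.2393] [179.9959  -0.0002  25.6565] 1.0008566818129603
```

View pics/top0.png

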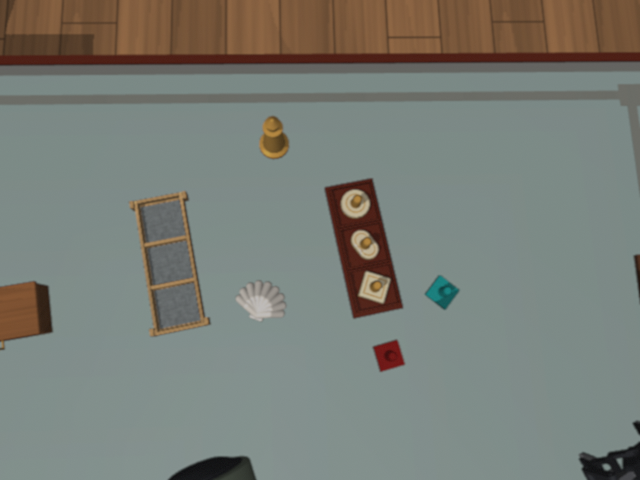

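```bash
python3 - <<'E'
from h import *
np.set_printoptions(precision=4,suppress=True)
P=np.load('topP.npy')
x,y,z=P[...,0],P[...,1],P[...,2]
# knobs
m=((z>.054)&(z<.072)&(x>.4)&(x<.72)&(y<-.1)&(y>-.28)).astype('uint8')
n,l,st,c=cv2.connectedComponentsWithStats(m)
for k in range(1,n):
    if st[k,4]>15: print('knob',st[k,4],P[l==k].mean(0),np.median(z[l==k]))
m=((z>.007)&(z<.0165)&(x>.4)&(x<.72)&(y>.1)&(y<.3)).astype('uint8')
m=cv2.erode(m,np.ones((3,3)))
n,l,st,c=cv2.connectedComponentsWithStats(m)
for k in range(1,n):
    if st[k,4]>50: print('pad',st[k],P[l==k].mean(0), np.percentile(P[l==k],[2,98],axis=0).mean(0))
E
```

```text
knob 72 [ 0.647  -0.1716  0.0596] 0.060107026284049805
knob 75 [ 0.567  -0.1862  0.0592] 0.05918453272455957
knob 74 [ 0.4864 -0.2014  0.0595] 0.05977871678042702
pad [ 141  201   43   41 1106] [0.6236 0.199  0.0114] [0.624  0.1983 0.0114]
pad [ 146  242   45   43 1176] [0.5431 0.1814 0.0113] [0.5431 0.1827 0.0112]
pad [ 155  284   44   43 1179] [0.461  0.1673 0.0113] [0.4612 0.1674 0.0115]
```

The top view shows the mahogany stand with square (375,288), oval (366,243) and round (355,203) lids from near to far. The crate is at (171,262), and the red and turquoise decoys are at (389,355) and (443,291). So square goes to far, oval to mid and round to near. I'll turn the tool to yaw 90 so that its axes line up with the world's.

```bash

python3 -m jog '{"delta_pos":[[0,0,0.4],[0,0,0.4],[0,0,0.4],[0,0,0.4],[0,0,0.4]],"delta_rot":[[0,0,-1],[0,0,-1],[0,0,-1],[0,0,-1],[0,0,-1]],"claw":[0,0,0,0,0]}' 40
python3 -m jog '{"delta_pos":[[0,0,0.4],[0,0,0.4],[0,0,0.4],[0,0,0.4],[0,0,0]],"delta_rot":[[0,0,-1],[0,0,-1],[0,0,-1],[0,0,-1],[0,0,-0.36]],"claw":[0,0,0,0,0]}'
python3 -m jog '{"delta_pos":[[1,0.7,0],[1,0.7,0],[1,0.7,0],[1,0.7,0],[1,0.7,0]],"delta_rot":[[0,0,0],[0,0,0],[0,0,0],[0,0,0],[0,0,0]],"claw":[0,0,0,0,0]}'
python3 -m jog '{"delta_pos":[[1,0.9,0],[1,0.9,0],[1,0.9,0],[1,0.9,0],[0.8,0.9,0]],"delta_rot":[[0,0,0],[0,0,0],[0,0,0],[0,0,0],[0,0,0]],"claw":[0,0,0,0,0]}'
```

```text
time: 1.22
ee_pos: [0.2382, -0.4958, 0.1889]
orientation: [180.0, 0.0, 60.4]
ft_force: [0.3, 0.5, -0.1]
width: 0.5
gripper_force: 0.0
time: 1.63
ee_pos: [0.2377, -0.4945, 0.1473]
orientation: [-179.9, -0.2, 90.3]
ft_force: [-0.0, -0.2, 1.3]
width: 0.499
gripper_force: 0.0
time: 2.05
ee_pos: [0.3262, -0.3697, 0.1493]
orientation: [180.0, 0.0, 90.0]
ft_force: [1.4, -0.3, -0.6]
width: 0.501
gripper_force: 0.0
time: 2.47
ee_pos: [0.4389, -0.2488, 0.1494]
orientation: [-180.0, -0.0, 90.0]
ft_force: [-0.1, -0.2, -0.4]
width: 0.496
gripper_force: 0.0
```

```bash

python3 -m jog '{"delta_pos":[[1,1,0],[0.88,0.88,0],[0,0,0],[0,0,0]],"delta_rot":[[0,0,0],[0,0,0],[0,0,0],[0,0,0]],"claw":[0,0,0,0]}'
cat >> h.py <<'E'
def knobs():
    i,im,d=look('wrist'); P=xyz(i,d); z=P[...,2]
    m=((z>.0575)&(z<.067)).astype('uint8')
    n,l,st,c=cv2.connectedComponentsWithStats(m)
    for k in range(1,n):
        if st[k,4]>150: print('knob',st[k],P[l==k].mean(0).round(4),(np.percentile(P[l==k],[2,98],axis=0).mean(0)).round(4))
E
python3 - <<'E'
from h import *
s=manip.get_state();print(s['ee_pos'],s['joint_pos'])
look('wrist','w1'); knobs()
E
```

```text
time: 2.8
ee_pos: [0.4859, -0.2027, 0.1493]
orientation: [-180.0, 0.0, 90.2]
ft_force: [0.2, 0.2, 0.2]
width: 0.499
gripper_force: 0.0
[ 0.48593277 -0.20265253  0.14925377] [-3.06632613e+01  2.07948169e+01 -2.21995627e+01  4.69949662e+01
 -1.86029347e-02  5.91377169e+01]
knob [601 188  36  33 842] [ 0.6443 -0.174   0.0606] [ 0.6449 -0.1743  0.0603]
knob [449 215  34  32 786] [ 0.565  -0.1886  0.0607] [ 0.5656 -0.1891  0.0603]
knob [301 242  32  30 737] [ 0.485  -0.2034  0.0607] [ 0.4849 -0.204   0.0603]
```

View pics/w1.png

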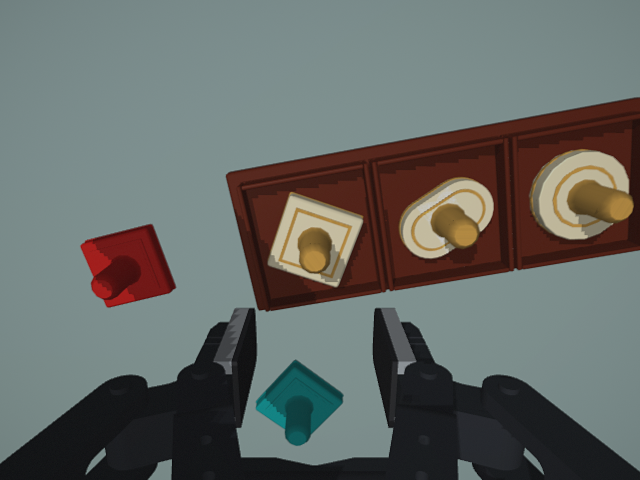

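The wrist view shows the square knob at (315,257), the oval at (462,233) and the round at (617,204). The positions agree, so I'll descend on the square lid.

```bash

python3 -m jog '{"delta_pos":[[0,0,1],[0,0,1],[0,0,1],[0,0,0.8],[0,-0.04,0.46]],"delta_rot":[[0,0,0],[0,0,0],[0,0,0],[0,0,0],[0,0,0]],"claw":[0,0,0,0,0]}'
python3 -m jog '{"delta_pos":[[0,0,0],[0,0,0],[0,0,0],[0,0,0],[0,0,0]],"delta_rot":[[0,0,0],[0,0,0],[0,0,0],[0,0,0],[0,0,0]],"claw":[1,1,1,1,1]}' 40
python3 -m jog '{"delta_pos":[[0,0,0],[0,0,0],[0,0,-0.2],[0,0,-0.4],[0,0,-0.4]],"delta_rot":[[0,0,0],[0,0,0],[0,0,0],[0,0,0],[0,0,0]],"claw":[1,1,1,1,1]}'
```

```text
time: 3.32
ee_pos: [0.4819, -0.2044, 0.0406]
orientation: [-179.8, -0.1, 89.9]
ft_force: [-0.0, 0.5, 0.6]
width: 0.498
gripper_force: 0.0
time: 3.73
ee_pos: [0.4846, -0.2043, 0.0438]
orientation: [179.9, 0.1, 90.0]
ft_force: [0.3, 0.7, -1.6]
width: 0.198
gripper_force: 39.1
time: 4.15
ee_pos: [0.4839, -0.2036, 0.0686]
orientation: [-180.0, -0.0, 90.0]
ft_force: [-0.6, 0.8, -1.4]
width: 0.196
gripper_force: 39.1
```

```bash

python3 -m jog '{"delta_pos":[[0,0,-0.8],[0,0,-0.8],[0.6,0,0],[1,0,0],[1,0,0]],"delta_rot":[[0,0,0],[0,0,0],[0,0,0],[0,0,0],[0,0,0]],"claw":[1,1,1,1,1]}'
python3 -m jog '{"delta_pos":[[1,0.4,0],[1,0.4,0],[1,0.4,0],[1,0.4,0],[1,0.4,0]],"delta_rot":[[0,0,0],[0,0,0],[0,0,0],[0,0,0],[0,0,0]],"claw":[1,1,1,1,1]}'
python3 -m jog '{"delta_pos":[[1,0.4,0],[1,0.4,0],[1,0.4,0],[1,0.4,0],[1,0.4,0]],"delta_rot":[[0,0,0],[0,0,0],[0,0,0],[0,0,0],[0,0,0]],"claw":[1,1,1,1,1]}'
python3 -m jog '{"delta_pos":[[1,0.4,0],[1,0.4,0],[1,0.4,0],[0.4,0.4,0],[0,0,0]],"delta_rot":[[0,0,0],[0,0,0],[0,0,0],[0,0,0],[0,0,0]],"claw":[1,1,1,1,1]}'
python3 - <<'E'
from h import *
s=manip.get_state();print(s['ee_pos'],s['joint_pos'],s['width'],s['gripper_force'])
look('wrist','w2')
E
```

```text
time: 4.57
ee_pos: [0.4849, -0.1389, 0.1096]
orientation: [179.8, 0.1, 89.9]
ft_force: [-0.4, 1.4, -1.2]
width: 0.196
gripper_force: 39.3
time: 4.98
ee_pos: [0.5349, -0.0124, 0.1092]
orientation: [179.9, 0.0, 90.0]
ft_force: [0.8, 0.0, -2.0]
width: 0.199
gripper_force: 39.3
time: 5.4
ee_pos: [0.5847, 0.1127, 0.1092]
orientation: [179.9, -0.0, 90.0]
ft_force: [0.2, 0.3, -0.4]
width: 0.193
gripper_force: 39.3
time: 5.82
ee_pos: [0.6259, 0.1992, 0.1092]
orientation: [179.8, -0.1, 90.2]
ft_force: [0.7, -0.5, -1.1]
width: 0.194
gripper_force: 39.3
[0.62594242 0.19919384 0.10915423] [ 1.12038693e+01  3.55679344e+01 -3.72781975e+00  5.05056077e+01
  3.42345361e-02  1.01005089e+02] 0.19383871845925274 39.33582007884979
```

View pics/w2.png

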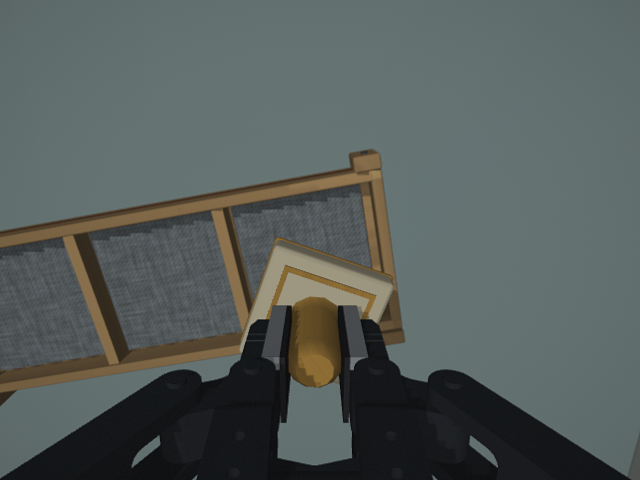

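The held square lid is level over the far bay, with the knob at (315,340), but it is about 29° off the bay's axes. I'll turn it 27° counterclockwise and set it down.

```bash

python3 -m jog '{"delta_pos":[[0,0,0],[0,-0.06,0],[0,0,0.4],[0,0,0.6],[0,0,0]],"delta_rot":[[0,0,-1],[0,0,-1],[0,0,-1],[0,0,-1],[0,0,0]],"claw":[1,1,1,1,1]}'
python3 -m jog '{"delta_pos":[[0,0,0.7],[0,0,0.6],[0,0,0.3],[0,0,0.16],[0,0,0]],"delta_rot":[[0,0,0],[0,0,0],[0,0,0],[0,0,0],[0,0,0]],"claw":[1,1,1,1,1]}'
python3 -m jog '{"delta_pos":[[0,0,0],[0,0,0],[0,0,0],[0,0,0]],"delta_rot":[[0,0,0],[0,0,0],[0,0,0],[0,0,0]],"claw":[1,1,1,1]}'
```

```text
time: 6.28
ee_pos: [0.6202, 0.1945, 0.0809]
orientation: [-179.7, -0.1, 117.5]
ft_force: [-1.3, -0.6, -2.3]
width: 0.198
gripper_force: 39.4
time: 6.7
ee_pos: [0.6221, 0.1955, 0.0394]
orientation: [-179.9, -0.0, 117.4]
ft_force: [-0.2, 0.2, -1.1]
width: 0.198
gripper_force: 39.4
time: 7.03
ee_pos: [0.6228, 0.1961, 0.0392]
orientation: [180.0, 0.0, 117.5]
ft_force: [-0.3, -0.2, -1.2]
width: 0.197
gripper_force: 39.4
```

```bash

python3 -m jog '{"delta_pos":[[0,0,0.04],[0,0,0],[0,0,0]],"delta_rot":[[0,0,0],[0,0,0],[0,0,0]],"claw":[1,1,1]}'
python3 -m jog '{"delta_pos":[[0,0,0],[0,0,0],[0,0,0],[0,0,0]],"delta_rot":[[0,0,0],[0,0,0],[0,0,0],[0,0,0]],"claw":[0.3,0,0,0]}'
python3 -m jog '{"delta_pos":[[0,0,-0.4],[0,0,-0.8],[0,0,-1],[0,0,-0.6],[0,0,0]],"delta_rot":[[0,0,0],[0,0,0],[0,0,1],[0,0,1],[0,0,1]],"claw":[0,0,0,0,0]}'
python3 -m jog '{"delta_pos":[[0,0,0],[0,0,0],[0,0,0]],"delta_rot":[[0,0,1],[0,0,0],[0,0,0]],"claw":[0,0,0]}'
python3 - <<'E'
from h import *
look('wrist','w3');look('top','t3');s=manip.get_state();print(s['ee_pos'])
E
```

```text
time: 7.28
ee_pos: [0.6229, 0.1962, 0.0388]
orientation: [180.0, 0.0, 117.5]
ft_force: [-1.0, -1.0, 4.4]
width: 0.195
gripper_force: 40.2
time: 7.62
ee_pos: [0.6225, 0.1961, 0.0376]
orientation: [-180.0, -0.0, 117.5]
ft_force: [-0.8, -0.3, -0.5]
width: 0.494
gripper_force: 0.0
time: 8.03
ee_pos: [0.6253, 0.1967, 0.1127]
orientation: [179.6, -0.0, 96.6]
ft_force: [1.2, 0.0, 0.4]
width: 0.499
gripper_force: 0.0
time: 8.28
ee_pos: [0.6226, 0.1961, 0.1083]
orientation: [180.0, -0.0, 90.2]
ft_force: [-0.9, 0.4, -0.5]
width: 0.503
gripper_force: 0.0
[0.62241    0.19609763 0.10779164]
```

View pics/w3.png

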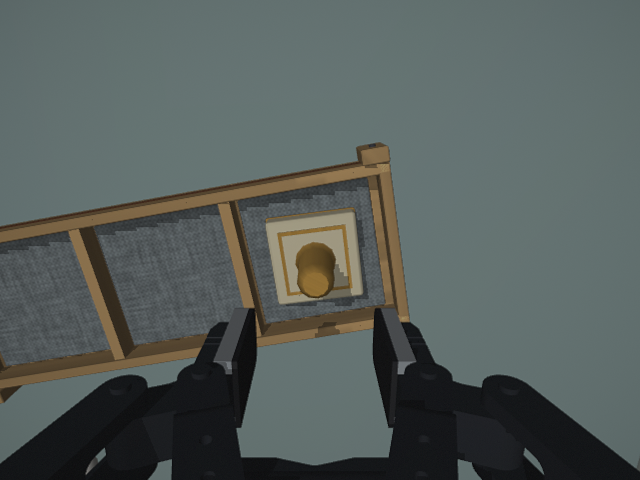

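The square lid sits flat in the middle of the far bay (315,260). Next is the oval.

```bash

python3 -m jog '{"delta_pos":[[-1,-0.15,0],[-1,-0.15,0],[-1,-0.15,0],[-1,-0.15,0],[-1,-0.15,0]],"delta_rot":[[0,0,0],[0,0,0],[0,0,0],[0,0,0],[0,0,0]],"claw":[0,0,0,0,0]}'
python3 -m jog '{"delta_pos":[[-1,-0.15,0],[-1,-0.15,0],[-1,-0.15,0],[-1,-0.15,0],[-1,-0.15,0]],"delta_rot":[[0,0,0],[0,0,0],[0,0,0],[0,0,0],[0,0,0]],"claw":[0,0,0,0,0]}'
python3 -m jog '{"delta_pos":[[-1,-0.16,0],[-1,-0.16,0],[-1,-0.16,0],[-1,-0.16,0],[-1,-0.16,0]],"delta_rot":[[0,0,0],[0,0,0],[0,0,0],[0,0,0],[0,0,0]],"claw":[0,0,0,0,0]}'
python3 -m jog '{"delta_pos":[[-0.36,0,-0.4],[0,0,0],[0,0,0],[0,0,0]],"delta_rot":[[0,0,0],[0,0,0],[0,0,0],[0,0,0]],"claw":[0,0,0,0]}'
python3 - <<'E'
from h import *
s=manip.get_state();print(s['ee_pos'],s['orientation']); knobs()
E
```

```text
time: 8.8
ee_pos: [0.6034, 0.0701, 0.1076]
orientation: [-180.0, 0.0, 90.1]
ft_force: [0.6, 0.5, -0.3]
width: 0.496
gripper_force: 0.0
time: 9.22
ee_pos: [0.5846, -0.055, 0.1076]
orientation: [-180.0, -0.0, 90.1]
ft_force: [0.2, 0.1, 0.8]
width: 0.5
gripper_force: 0.0
time: 9.63
ee_pos: [0.5647, -0.18, 0.1077]
orientation: [-180.0, -0.0, 90.1]
ft_force: [0.2, 0.4, 0.6]
width: 0.503
gripper_force: 0.0
time: 9.97
ee_pos: [0.565, -0.1871, 0.1174]
orientation: [-180.0, -0.0, 90.1]
ft_force: [-0.5, -0.9, -0.4]
width: 0.503
gripper_force: 0.0
[ 0.56497706 -0.18705053  0.11744195] [-1.79978696e+02 -3.72571645e-02  9.00881941e+01]
knob [ 470  234   38   36 1007] [ 0.6452 -0.1737  0.0607] [ 0.6459 -0.1742  0.0603]
knob [301 263  37  35 948] [ 0.566  -0.1882  0.0607] [ 0.5661 -0.189   0.0603]
```

```bash

python3 -m jog '{"delta_pos":[[-0.04,0.04,0.8],[0,0,0.9],[0,0,0.8],[0,0,0.4],[0,0,0.08]],"delta_rot":[[0,0,0],[0,0,0],[0,0,0],[0,0,0],[0,0,0]],"claw":[0,0,0,0,0]}'
python3 -m jog '{"delta_pos":[[0,0,0],[0,0,0],[0,0,0],[0,0,0],[0,0,0]],"delta_rot":[[0,0,0],[0,0,0],[0,0,0],[0,0,0],[0,0,0]],"claw":[1,1,1,1,1]}' 40
python3 -m jog '{"delta_pos":[[0,0,0],[0,0,0],[0,0,-0.2],[0,0,-0.4],[0,0,-0.4]],"delta_rot":[[0,0,0],[0,0,0],[0,0,0],[0,0,0],[0,0,0]],"claw":[1,1,1,1,1]}'
```

```text
time: 10.43
ee_pos: [0.5644, -0.187, 0.0408]
orientation: [-179.8, -0.1, 90.1]
ft_force: [-1.0, 0.3, 0.7]
width: 0.502
gripper_force: 0.0
time: 10.85
ee_pos: [0.5668, -0.1892, 0.0443]
orientation: [179.9, 0.0, 90.0]
ft_force: [-0.2, 0.5, 1.9]
width: 0.191
gripper_force: 39.2
time: 11.27
ee_pos: [0.5655, -0.1887, 0.0686]
orientation: [-179.9, -0.0, 90.0]
ft_force: [0.8, 0.4, -1.2]
width: 0.196
gripper_force: 39.1
```

```bash

python3 -m jog '{"delta_pos":[[0,0,-0.8],[0,0,-0.8],[0.8,0,0],[1,0,0],[1,0,0]],"delta_rot":[[0,0,0],[0,0,0],[0,0,0],[0,0,0],[0,0,0]],"claw":[1,1,1,1,1]}'
python3 -m jog '{"delta_pos":[[1,-0.09,0],[1,-0.09,0],[1,-0.09,0],[1,-0.09,0],[1,-0.09,0]],"delta_rot":[[0,0,0],[0,0,0],[0,0,0],[0,0,0],[0,0,0]],"claw":[1,1,1,1,1]}'
python3 -m jog '{"delta_pos":[[1,-0.09,0],[1,-0.09,0],[1,-0.09,0],[1,-0.09,0],[1,-0.09,0]],"delta_rot":[[0,0,0],[0,0,0],[0,0,0],[0,0,0],[0,0,0]],"claw":[1,1,1,1,1]}'
python3 -m jog '{"delta_pos":[[1,0,0],[1,0,0],[0,0,0],[0,0,0]],"delta_rot":[[0,0,0],[0,0,0],[0,0,0],[0,0,0]],"claw":[1,1,1,1]}'
python3 - <<'E'
from h import *
look('wrist','w4')
E
```

```text
time: 11.68
ee_pos: [0.5666, -0.1189, 0.1099]
orientation: [179.9, 0.0, 89.9]
ft_force: [0.5, 0.5, -1.2]
width: 0.194
gripper_force: 39.1
time: 12.1
ee_pos: [0.5549, 0.0072, 0.1093]
orientation: [179.9, 0.0, 90.0]
ft_force: [0.4, -0.7, -0.9]
width: 0.196
gripper_force: 39.1
time: 12.52
ee_pos: [0.5436, 0.1323, 0.1093]
orientation: [179.9, -0.0, 90.0]
ft_force: [1.1, 0.5, -1.5]
width: 0.196
gripper_force: 39.1
time: 12.85
ee_pos: [0.5436, 0.1822, 0.1091]
orientation: [179.9, 0.0, 90.2]
ft_force: [0.4, -0.8, -0.7]
width: 0.196
gripper_force: 39.1
```

View pics/w4.png

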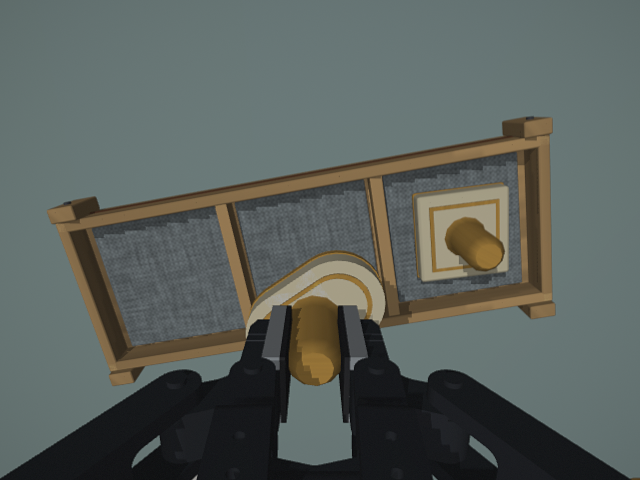

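The oval lid is held level over the middle bay, with its knob at (315,340).

```bash

python3 -m jog '{"delta_pos":[[0,0,0.7],[0,0,0.8],[0,0,0.7],[0,0,0.4],[0,0,0.12]],"delta_rot":[[0,0,0],[0,0,0],[0,0,0],[0,0,0],[0,0,0]],"claw":[1,1,1,1,1]}'
python3 -m jog '{"delta_pos":[[0,0,0.06],[0,0,0],[0,0,0],[0,0,0],[0,0,0]],"delta_rot":[[0,0,0],[0,0,0],[0,0,0],[0,0,0],[0,0,0]],"claw":[1,1,1,1,1]}'
```

```text
time: 13.32
ee_pos: [0.5424, 0.1796, 0.0401]
orientation: [-179.8, 0.1, 89.9]
ft_force: [-9.7, -3.7, 25.8]
width: 0.194
gripper_force: 41.8
time: 13.73
ee_pos: [0.5432, 0.1799, 0.0402]
orientation: [-180.0, 0.1, 89.9]
ft_force: [-4.2, -0.7, 7.5]
width: 0.195
gripper_force: 40.0
```

```bash

python3 -m jog '{"delta_pos":[[0,0,0],[0,0,0],[0,0,0],[0,0,0]],"delta_rot":[[0,0,0],[0,0,0],[0,0,0],[0,0,0]],"claw":[0.3,0,0,0]}'
python3 -m jog '{"delta_pos":[[0,0,-0.4],[0,0,-0.8],[0,0,-1],[0,0,-0.8],[0,0,0]],"delta_rot":[[0,0,0],[0,0,0],[0,0,0],[0,0,0],[0,0,0]],"claw":[0,0,0,0,0]}'
python3 - <<'E'
from h import *
look('wrist','w5')
E
python3 -m jog '{"delta_pos":[[-1,0.29,0],[-1,0.29,0],[-1,0.29,0],[-1,0.29,0],[-1,0.29,0]],"delta_rot":[[0,0,0],[0,0,0],[0,0,0],[0,0,0],[0,0,0]],"claw":[0,0,0,0,0]}'
python3 -m jog '{"delta_pos":[[-1,0.29,0],[-1,0.29,0],[-1,0.29,0],[-1,0.29,0],[-1,0.29,0]],"delta_rot":[[0,0,0],[0,0,0],[0,0,0],[0,0,0],[0,0,0]],"claw":[0,0,0,0,0]}'
python3 -m jog '{"delta_pos":[[-1,0.29,0],[-1,0.29,0],[-1,0.29,0],[-1,0.29,0],[-0.16,0,0]],"delta_rot":[[0,0,0],[0,0,0],[0,0,0],[0,0,0],[0,0,0]],"claw":[0,0,0,0,0]}'
python3 -m jog '{"delta_pos":[[0,0,0],[0,0,0],[0,0,0]],"delta_rot":[[0,0,0],[0,0,0],[0,0,0]],"claw":[0,0,0]}'
python3 - <<'E'
from h import *
knobs()
E
```

```text
time: 14.07
ee_pos: [0.5439, 0.1809, 0.039]
orientation: [180.0, -0.0, 90.0]
ft_force: [-0.1, -0.0, -1.7]
width: 0.503
gripper_force: 0.0
time: 14.48
ee_pos: [0.5465, 0.1818, 0.1187]
orientation: [179.6, -0.1, 90.0]
ft_force: [1.4, -0.5, 0.6]
width: 0.498
gripper_force: 0.0
time: 14.95
ee_pos: [0.5793, 0.0551, 0.1131]
orientation: [-179.9, -0.0, 90.0]
ft_force: [-0.2, -0.4, -0.3]
width: 0.501
gripper_force: 0.0
time: 15.37
ee_pos: [0.6156, -0.07, 0.1129]
orientation: [-179.9, -0.0, 90.0]
ft_force: [-0.2, -0.2, -0.5]
width: 0.5
gripper_force: 0.0
time: 15.78
ee_pos: [0.6458, -0.1772, 0.1129]
orientation: [180.0, 0.1, 89.8]
ft_force: [0.3, -0.2, -0.6]
width: 0.504
gripper_force: 0.0
time: 16.03
ee_pos: [0.6444, -0.1715, 0.1132]
orientation: [-179.9, -0.1, 90.1]
ft_force: [-0.5, 0.2, -0.5]
width: 0.499
gripper_force: 0.0
knob [303 268  37  35 981] [ 0.6464 -0.1734  0.0607] [ 0.6463 -0.1741  0.0603]
```

View pics/w5.png

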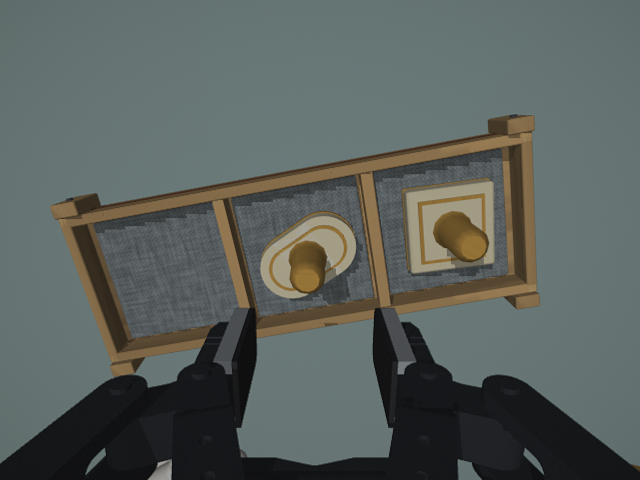

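The oval lies flat in the middle bay (308,262). Next I'll grasp the round lid.

```bash

python3 -m jog '{"delta_pos":[[-0.08,0.08,0.7],[0,0,0.8],[0,0,0.8],[0,0,0.4],[0,0,0.1]],"delta_rot":[[0,0,0],[0,0,0],[0,0,0],[0,0,0],[0,0,0]],"claw":[0,0,0,0,0]}'
python3 -m jog '{"delta_pos":[[0,0,0],[0,0,0],[0,0,0],[0,0,0],[0,0,0]],"delta_rot":[[0,0,0],[0,0,0],[0,0,0],[0,0,0],[0,0,0]],"claw":[1,1,1,1,1]}' 40
python3 -m jog '{"delta_pos":[[0,0,0],[0,0,0],[0,0,-0.2],[0,0,-0.4],[0,0,-0.4]],"delta_rot":[[0,0,0],[0,0,0],[0,0,0],[0,0,0],[0,0,0]],"claw":[1,1,1,1,1]}'
```

```text
time: 16.5
ee_pos: [0.6453, -0.1731, 0.0415]
orientation: [-179.8, -0.1, 90.1]
ft_force: [-0.2, 0.4, -0.8]
width: 0.5
gripper_force: 0.0
time: 16.92
ee_pos: [0.6479, -0.1751, 0.045]
orientation: [179.9, 0.0, 90.0]
ft_force: [0.1, 1.2, 2.4]
width: 0.197
gripper_force: 39.5
time: 17.33
ee_pos: [0.6464, -0.1747, 0.0689]
orientation: [-179.9, -0.0, 90.0]
ft_force: [-0.2, -1.1, -1.4]
width: 0.197
gripper_force: 39.2
```

```bash

python3 -m jog '{"delta_pos":[[0,0,-0.8],[0,0,-0.8],[0.7,0,0],[1,-0.5,0],[1,-0.5,0]],"delta_rot":[[0,0,0],[0,0,0],[0,0,0],[0,0,0],[0,0,0]],"claw":[1,1,1,1,1]}'
python3 -m jog '{"delta_pos":[[1,-0.6,0],[1,-0.6,0],[1,-0.6,0],[1,-0.6,0],[1,-0.6,0]],"delta_rot":[[0,0,0],[0,0,0],[0,0,0],[0,0,0],[0,0,0]],"claw":[1,1,1,1,1]}'
python3 -m jog '{"delta_pos":[[1,-0.6,0],[1,-0.6,0],[1,-0.6,0],[1,-0.6,0],[1,-0.6,0]],"delta_rot":[[0,0,0],[0,0,0],[0,0,0],[0,0,0],[0,0,0]],"claw":[1,1,1,1,1]}'
python3 -m jog '{"delta_pos":[[1,-0.44,0],[0,0,0],[0,0,0],[0,0,0]],"delta_rot":[[0,0,0],[0,0,0],[0,0,0],[0,0,0]],"claw":[1,1,1,1]}'
```

```text
time: 17.75
ee_pos: [0.6224, -0.1068, 0.1095]
orientation: [179.9, 0.0, 89.9]
ft_force: [0.5, 1.9, -1.2]
width: 0.194
gripper_force: 39.2
time: 18.17
ee_pos: [0.5459, 0.0193, 0.109]
orientation: [180.0, -0.0, 90.0]
ft_force: [0.1, -0.4, -0.3]
width: 0.196
gripper_force: 39.2
time: 18.58
ee_pos: [0.4708, 0.1442, 0.1091]
orientation: [180.0, -0.0, 90.0]
ft_force: [0.3, 0.3, -1.0]
width: 0.194
gripper_force: 39.2
time: 18.92
ee_pos: [0.4612, 0.1678, 0.1091]
orientation: [180.0, 0.0, 90.1]
ft_force: [-0.1, 0.3, -1.2]
width: 0.196
gripper_force: 39.3
```

```bash

python3 -m jog '{"delta_pos":[[0,0,0.7],[0,0,0.8],[0,0,0.7],[0,0,0.4],[0,0,0.08]],"delta_rot":[[0,0,0],[0,0,0],[0,0,0],[0,0,0],[0,0,0]],"claw":[1,1,1,1,1]}'
python3 -m jog '{"delta_pos":[[0,0,0.04],[0,0,0],[0,0,0],[0,0,0],[0,0,0]],"delta_rot":[[0,0,0],[0,0,0],[0,0,0],[0,0,0],[0,0,0]],"claw":[1,1,1,1,1]}'
```

```text
time: 19.33
ee_pos: [0.4605, 0.1664, 0.0408]
orientation: [-179.9, 0.1, 89.9]
ft_force: [-5.6, -2.3, 13.8]
width: 0.195
gripper_force: 40.6
time: 19.75
ee_pos: [0.4615, 0.1674, 0.041]
orientation: [180.0, -0.0, 90.0]
ft_force: [-0.1, 0.3, -2.3]
width: 0.192
gripper_force: 39.2
```

```bash

python3 -m jog '{"delta_pos":[[0,0,0.04],[0,0,0],[0,0,0],[0,0,0],[0,0,0]],"delta_rot":[[0,0,0],[0,0,0],[0,0,0],[0,0,0],[0,0,0]],"claw":[1,1,0.3,0,0]}'
python3 -m jog '{"delta_pos":[[0,0,0],[0,0,-0.4],[0,0,-0.8],[0,0,-1],[0,0,-1]],"delta_rot":[[0,0,0],[0,0,0],[0,0,0],[0,0,0],[0,0,0]],"claw":[0,0,0,0,0]}'
python3 -m jog '{"delta_pos":[[-1,0,-1],[-1,0,0],[-1,0,0],[0,0,0],[0,0,0]],"delta_rot":[[0,0,0],[0,0,0],[0,0,0],[0,0,0],[0,0,0]],"claw":[0,0,0,0,0]}'
python3 - <<'E'
from h import *
knobs()
i,im,d=look('wrist','w6')
i,im,d=look('top'); P=xyz(i,d); x,y,z=P[...,0],P[...,1],P[...,2]
m=((z>.05)&(z<.07)&(x>.4)&(x<.72)&(y>.1)&(y<.28)).astype('uint8')
n,l,st,c=cv2.connectedComponentsWithStats(m)
for k in range(1,n): print(st[k,4],P[l==k].mean(0).round(4))
for b in manip.boxes_of('lighthouse','top')[:2]: print(b)
E
```

```text
time: 20.17
ee_pos: [0.4612, 0.1676, 0.0399]
orientation: [180.0, -0.0, 90.0]
ft_force: [-0.7, -0.0, 0.8]
width: 0.501
gripper_force: 0.0
time: 20.58
ee_pos: [0.4604, 0.1675, 0.1209]
orientation: [-179.9, 0.0, 90.0]
ft_force: [0.6, 0.2, -1.0]
width: 0.495
gripper_force: 0.0
time: 21.0
ee_pos: [0.4612, 0.0918, 0.1455]
orientation: [180.0, -0.0, 89.9]
ft_force: [-0.0, 1.7, 0.1]
width: 0.501
gripper_force: 0.0
knob [470  72  27  30 397] [0.5416 0.1794 0.0582] [0.5419 0.1791 0.0584]
knob [302  98  27  29 377] [0.4606 0.1675 0.0582] [0.4604 0.1674 0.0584]
19 [0.6278 0.2009 0.0557]
{'extent': [275.9, 136.9, 27.5, 42.5], 'confidence': 0.96}
```

View pics/w6.png

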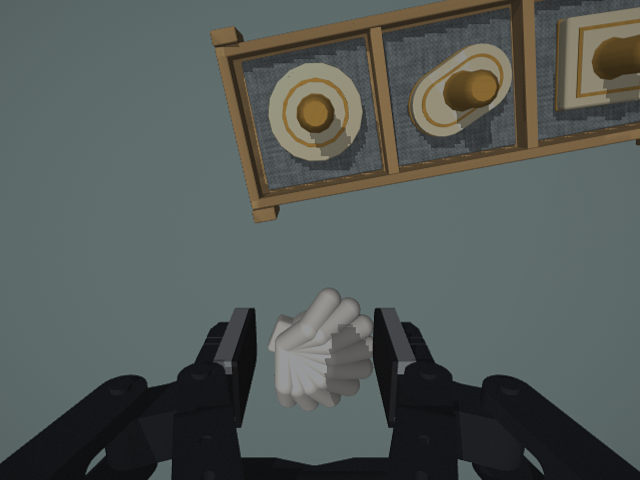

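The round lid (315,112), the oval (462,90) and the square (600,60) all lie flat and centred in their bays. The lighthouse hasn't moved, and the robot is clear of everything.

```bash
python3 -c "
from plant import manip
print(manip.job_done())"
```

```text
the job is handed in; nothing more can be done
None
```

I handed the job in at about 21 s of the 96 s allowed: the square lid is in the far bay, the oval in the middle and the round in the near one, all flat with knobs up, and the lighthouse was left alone; the hand-in returned no verdict.

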